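# Set the focusing ring of a lens on the repair bench

### The job

Lock the inner barrel of the lens clamped on the bench: take the yellow-handled setting blade from the wooden block, push it fully home into the guide slot in the barrel's rim, handle down on the rim, and leave it in. Then screw the black focusing ring down clockwise until it bottoms out, back it off a quarter turn, and finish with the gripper still holding the ring there so that its stop screw can be fitted. Do not disturb the other things on the bench.

Things in the scene. Friction and masses are not known exactly. Their poses are not given: they have to be found in the camera images.
- lens: camera lens clamped upright, front down, on a fixed stand (110 mm across, 12 mm high; collar 68 mm across up to 26 mm). Origin: centre of the stand's underside, on the lens axis; z up. Black barrel 48 mm across up to height 56 mm, round its top the focusing ring; in the middle the bright inner barrel, a tube 21 mm inside, 40 mm outside, its flat rim at height 82 mm. It cannot turn.
- slot_mouth (a point): centre of the guide slot's mouth, in the rim of the inner barrel: 15.5 mm from the lens axis along the lens's own x, at height 82 mm. The dark slot goes straight down 21 mm; it is 12.4 mm wide along this point's y (tangential) and 6.0 mm along its x (radial). z up.
- setting_blade: setting blade, 35 g. Origin: centre of the shoulder (handle's underside), z up. Below it a steel blade 10 mm wide (y), 3.5 thick (x), 18 long, last 5 mm tapered; above it a yellow handle 12 mm thick (x), 18 wide (y), 16 tall. Half a turn about z makes no difference. It starts upright and loose in the wooden block, shoulder on the block's top; fully home in the lens, the shoulder rests on the rim.
- tool_block: wooden block 60 (x) x 100 (y) x 32 mm, fixed, origin at the centre of its underside; the blade's slot is in the middle, along its y; two small fixed bits with red and blue heads stick up 12 mm above its top, 34 mm from the middle along y on either side.
- focus_ring: black knurled focusing ring, 52 mm outside, 43 mm bore, 20 mm tall, already caught on the brass thread round the inner barrel, with a red mark on top and side. Origin: centre of its underside, on the lens axis; it stands at height 56 mm when bottomed out and rises 9 mm a turn.
- ring_grip (a point): point on the lens axis at half the height of the focusing ring; moves up and down and turns with it. Nothing is outside the ring or wider than it down to height 26 mm.
- thread (a joint): turn of the focusing ring on its thread, rad: 0 = bottomed out on a solid stop, growing as it is unscrewed (counter-clockwise from above, rising 1.43 mm per rad); clockwise screws it down. Starts at 1.2 to 3.4, turns with about 0.05 N m of friction and stays where it is left; at the stop it turns no farther and the gripper winds up or slips on it.
- lens_cap: loose black lens cap lying on the bench, 52 mm across, 10 mm high, origin at the centre of its underside; leave it alone
- oil_bottle: loose small amber bottle with a red cap, 32 mm across, 62 mm high, origin at the centre of its underside; leave it alone
- parts_dish: loose shallow glass dish, 72 mm across, 18 mm high, origin at the centre of its underside; leave it alone
- brush: loose cleaning brush, 160 mm long, lying on the bench; leave it alone
Mind the look-alikes: they are no part of the job. Of the things that look like the lens, the smaller one is meant.

How it is judged:
By the outcome, as a careful person would: the job done as asked, in the order asked, and still so for the second after the job is handed in, while the arm keeps its last pose, push and grip.
It also fails if it takes over 67 s, if anything falls off the work surface, if the arm or the gripper's body presses on something with over 40 N, if the wrist force passes 120 N, or if a joint passes its speed limit or range.

### The arm

A 7-joint arm with a two-finger parallel gripper is mounted at the origin on the work surface. World frame = base frame: x ahead of the robot, y to its left, z up, the work surface at z = 0. Lengths are in m, angles in rad, forces in N, time in s.
With the tool pointing down it reaches from about 0.4 to 0.875 m from the base axis. Payload 19.3 kg.
Tool frame: the origin (TCP) lies where the fingers leave the gripper's body, on its centre line; the fingertips stand bot.tip_reach ahead of it and the grasp point (between the pads) lies 54 mm ahead of it (bot.tip_reach is the distance from the TCP to the fingertips, in m); z points along the fingers, y is the line along which they close (so a half turn about z gives the same grasp; the last joint's range is limited). The gripper opens to 85 mm and grips with 20 to 120 N. Pads are 22 mm wide; open, the fingers measure 114 mm over their backs; the gripper's body (76 mm by 85 mm) begins 54 mm behind the grasp point. The pads swing forward as they close: fully open they stand 13 mm farther back than shut.
Start: joints at [-1.174, 0.521, -0.036, 1.599, 0.021, 1.021, -0.113], TCP at [0.281, 0.558, 0.304] pointing down, gripper open.
Joint ranges: [-2.91, 2.91], [-0.3, 2.13], [-1.5, 1.42], [0.17, 2.43], [-1.26, 4.41], [0.16, 1.93], [-2.52, 2.52]. Speed limits (rad/s): [1.89, 1.89, 2.39, 2.39, 3.01, 3.01, 3.01].

### API

Orientations are given as [roll, pitch, yaw] about the fixed x, y, z axes, in that order (R = Rz(yaw) Ry(pitch) Rx(roll)).
In Python, from workcell import bot gives the robot as it stands. The module is installed in compiled form; this text tells all that it offers.
- The arm moves only by the shell command python3 -m jog 'ROWS' [FORCE]. ROWS is JSON, a list that holds one entry, the list of rows, each a list of 7 numbers: the shift along the tool's x, y, z in mm, then the turn, a rotation vector about the tool's x, y, z in rad, then the opening, from 0 (shut) to 1 (fully open). In form: [[[tx, ty, tz, wx, wy, wz, fingers], ...]]. A call has 1 to 5 rows; each row shifts and turns the commanded pose from where the row before left it, along the tool's axes as they then stand; what a row does not reach is not made up. A row lasts 1/10 s, in which the tool goes at most 50 mm and 8.59 degrees, less where a joint would pass 70% of its speed; a pose out of reach is approached as far as the arm can. A call is refused whole if a number of a shift passes 50 or a number of a turn 0.15, either way. A call with a gripper value outside its range is refused whole. The fingers move at their own pace and stop on an object; FORCE is the grip in N (left out, the last holds). Time passes only in rows, so rows that do not move let the fingers close. It gives the time, the measured TCP pose, the force, the opening and the grip force at its end, in the units of the state.
- bot.observe(): the state, without advancing time (a new reading comes with each control period).
- bot.grab_frame(name): name is "scene" or "side" or "wrist"; returns a dict with "img" (400x640x3 uint8, red, green, blue), "intrinsics" (3x3 intrinsics, pixels), "k1" (the pictures are not rectified: a ray, as slopes to the right and down, at radius r is drawn at 1 + k1 r^2 times it, then the intrinsics apply), "R" (3x3) and "t" (3): a world point X has camera coordinates R X + t; the wrist camera has in their place "tool_from_camera" (4x4, takes a point from camera to tool coordinates, whose origin is the TCP and whose axes are the flange's). Camera axes: x right, y down, z forward; pixel columns grow to the right and rows downward; lengths in m; the calibration is good to about 2 mm. A picture is of the moment at which its call begins: read the wrist's pose just before it. There is no depth.
- bot.job_done(): hands the job in; it is judged then, once.
Trained networks look in a picture, given as the dict that the camera call returned (one of the last four; its "shot" number tells which), for a name from the list of things; names that differ only in an ending like _2 or _b are one class to them, and where a whole thing is asked for, a point or a joint stands for the part that bears it (a point fixed in the world has none). Each returns a list of dicts, best first, with "conf" (0 to 1); they miss things now and then, are a little off and sometimes report something else, mostly with a low value. They report only what shows in the picture. A call takes as long as a camera call. They do not tell look-alikes from the thing itself.
- bot.trace(query, picture): "region" (400x640 bool, what is visible of it).
- bot.spot_point(query, picture): "xyz" ([x, y, z] in m, in world coordinates, good to about 4 mm: a listed point, or the origin of a listed thing).
The state is a dict: "clock": time; "qpos": joint angles; "qd": joint speeds; "joint_efforts": joint torques, N m; "position": TCP position; "tool_rot": TCP orientation; "force": force on the tool from outside, world axes, zero at the start; "moment": the same for the moment, N m; "grip_width": finger opening in m; "finger_force": force on a finger pad.
Only numpy, scipy, OpenCV 4.12 (cv2) and the standard library are available. Lean on these libraries where they do the work, as an engineer would, in place of code of your own. Each camera call takes 0.05 s, during which the arm holds its last target. There are 200 camera calls.

## Working session

There is one attempt and no reset: what is moved stays moved. The work goes in short steps, Python scripts to look and compute and a shell command to move; the robot and the scene stay as the last step left them, time stands still between calls to the robot, and variables do not carry over. Pictures are saved under pics/ and viewed, at most 10 in all, crops included, and the job is handed in when it is done.

```bash
mkdir -p pics
cat > h.py <<'E'
import numpy as np, cv2
from workcell import bot
from scipy.spatial.transform import Rotation as Ro
def snap(n):
    s=bot.observe(); f=bot.grab_frame(n)
    if n=='wrist':
        T=np.eye(4);T[:3,:3]=Ro.from_euler('xyz',s['tool_rot']).as_matrix();T[:3,3]=s['position']
        W=T@np.array(f['tool_from_camera']); f['Rw'],f['c']=W[:3,:3],W[:3,3]
    else:
        R=np.array(f['R']); f['Rw']=R.T; f['c']=-R.T@np.array(f['t'])
    return f
def ray(f,p):
    K=np.array(f['intrinsics']);d=np.array([f['k1'],0,0,0.])
    u=cv2.undistortPoints(np.array([[p]],float),K,d)[0,0]
    v=f['Rw']@np.array([u[0],u[1],1]); return f['c'],v/np.linalg.norm(v)
def atz(f,p,z):
    c,v=ray(f,p); return c+v*(z-c[2])/v[2]
def proj(f,X):
    K=np.array(f['intrinsics']);d=np.array([f['k1'],0,0,0.])
    Y=(np.atleast_2d(X)-f['c'])@f['Rw']
    return cv2.projectPoints(Y[:,None],np.zeros(3),np.zeros(3),K,d)[0][:,0]
def tri(rs):
    A=sum(np.eye(3)-np.outer(v,v) for c,v in rs);b=sum((np.eye(3)-np.outer(v,v))@c for c,v in rs)
    return np.linalg.solve(A,b)
def save(f,n,crop=None,s=1):
    im=f['img'][:,:,::-1]
    if crop: a,b,c,d=crop; im=im[b:d,a:c]
    cv2.imwrite('pics/'+n,cv2.resize(im,None,fx=s,fy=s,interpolation=cv2.INTER_CUBIC))
E
python3 - <<'E'
from h import *
np.set_printoptions(precision=4,suppress=True)
s=bot.observe();print(s['position'],s['tool_rot'],s['force'],bot.tip_reach)
ims=[]
for n in('scene','side','wrist'):
    f=snap(n);save(f,n+'0.png');print(n,f['c'],f['k1'])
    for q in('lens','slot_mouth','setting_blade','focus_ring','tool_block'):
        print(q,[(np.round(d['xyz'],4),round(d['conf'],2)) for d in bot.spot_point(q,f)[:3]])
E
```

```text
[0.2812 0.5579 0.3033] [-3.1404  0.0001  2.6748] [ 0.094 -0.151 -0.668] 0.0726
scene [0.9568 0.6216 1.0498] -0.0364030925923351
lens [(array([0.2448, 0.3649, 0.0004]), 0.98), (array([0.5144, 0.2353, 0.0021]), 0.68)]
slot_mouth [(array([0.5241, 0.252 , 0.0782]), 0.96), (array([0.2562, 0.3807, 0.1118]), 0.88), (array([0.7548, 0.314 , 0.0005]), 0.52)]
setting_blade [(array([ 0.5399, -0.1971,  0.0357]), 0.43)]
focus_ring [(array([0.2443, 0.3677, 0.078 ]), 0.73), (array([0.5172, 0.2445, 0.0566]), 0.58)]
tool_block [(array([ 0.5392, -0.1965,  0.0016]), 0.72), (array([0.7536, 0.3113, 0.0024]), 0.54), (array([0.5215, 0.2449, 0.0568]), 0.27)]
side [ 0.3001 -0.7783  0.7193] -0.0815223778510359
lens [(array([ 0.2473,  0.3655, -0.0008]), 0.89), (array([0.5134, 0.2349, 0.0011]), 0.87)]
slot_mouth [(array([0.5262, 0.2509, 0.0832]), 0.7), (array([0.2602, 0.3778, 0.1118]), 0.59)]
setting_blade [(array([ 0.5407, -0.1992,  0.0327]), 0.58)]
focus_ring [(array([0.5186, 0.2353, 0.0595]), 0.5), (array([0.2437, 0.3675, 0.0785]), 0.48)]
tool_block [(array([ 0.5383, -0.1974, -0.0061]), 0.56), (array([0.5273, 0.2497, 0.0789]), 0.24)]
wrist [0.215  0.5913 0.3735] -0.028866012052652622
lens [(array([ 0.2401,  0.3647, -0.0026]), 0.79)]
slot_mouth [(array([0.2592, 0.3831, 0.1093]), 0.59)]
setting_blade []
focus_ring [(array([0.243 , 0.3677, 0.0789]), 0.58)]
tool_block []
```

View pics/scene0.png

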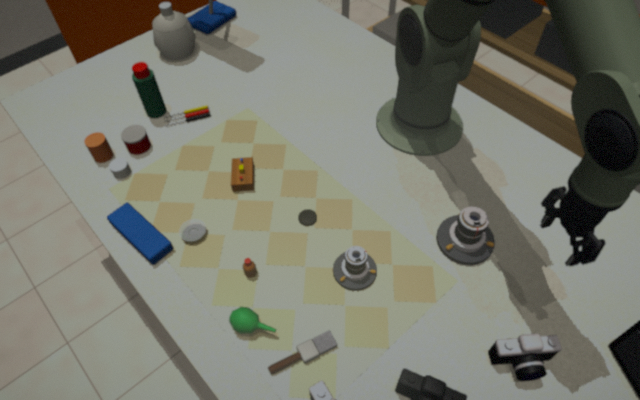

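View pics/side0.png

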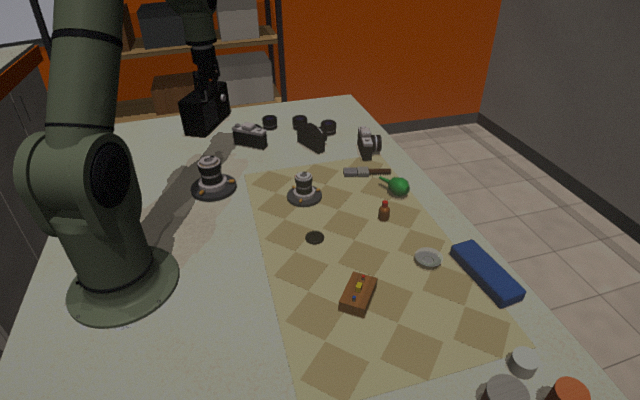

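Scene view: smaller lens at px (355,265), larger look-alike at (468,235), wooden block with yellow handle at (242,173), cap at (307,217), bottle at (250,268). The side view agrees, with the small lens at (304,190) and the block at (358,293).

```bash
cat >> h.py <<'E'
def go(x,y,z,yaw=None):
    s=bot.observe();R=Ro.from_euler('xyz',s['tool_rot']);p=np.array(s['position'])
    d=R.inv().apply(np.array([x,y,z])-p)*1e3
    print('shift mm',np.round(d,1),'from',np.round(p,4),'rot',np.round(s['tool_rot'],4))
    if yaw is not None:
        T=Ro.from_euler('xyz',[np.pi,0,yaw]); print('rotvec tool',np.round((R.inv()*T).as_rotvec(),4))
E
python3 - <<'E'
from h import *
f=snap('wrist');print(np.array(f['tool_from_camera']).round(4),f['intrinsics'],f['Rw'][:,2])
off=f['c']-np.array(bot.observe()['position'])
# TCP such that lens is at image centre at camera height ~0.33
v=f['Rw'][:,2];L=np.array([.515,.237,.08]);c=L-v*(0.28/-v[2]);print(c-off);go(*(c-off))
E
```

```text
[[-6.000e-04 -9.556e-01 -2.947e-01  7.410e-02]
 [ 1.000e+00 -2.000e-04 -1.500e-03 -2.000e-04]
 [ 1.300e-03 -2.947e-01  9.556e-01 -6.960e-02]
 [ 0.000e+00  0.000e+00  0.000e+00  1.000e+00]] [[293.38889503   0.         323.1478883 ]
 [  0.         293.38889503 196.70954734]
 [  0.           0.           1.        ]] [ 0.26252751 -0.13398467 -0.95557701]
[0.5043699  0.24310483 0.29039547]
shift mm [-341.  -180.9   13.5] from [0.2813 0.5581 0.3039] rot [ 3.1416 -0.      2.6747]
```

```bash
python3 -m jog '[[[-40,-21,2,0,0,0,1],[-40,-21,2,0,0,0,1],[-40,-21,2,0,0,0,1],[-40,-21,2,0,0,0,1],[-40,-21,2,0,0,0,1]]]'
python3 -m jog '[[[-40,-21,1,0,0,0,1],[-40,-21,1,0,0,0,1],[-40,-21,1,0,0,0,1],[-21,-13,0,0,0,0,1],[0,0,0,0,0,0,1]]]'
python3 - <<'E'
from h import *
f=snap('wrist');save(f,'w1.png')
for q in('lens','slot_mouth','focus_ring','ring_grip'):
    print(q,[(np.round(d['xyz'],4),round(d['conf'],2)) for d in bot.spot_point(q,f)[:3]])
go(.54,-.197,.3)
E
```

```text
clock: 1.45
position: [0.4135, 0.3728, 0.294]
tool_rot: [3.141, 0.0, 2.675]
force: [1.0, -0.7, 1.2]
grip_width: 0.0855
finger_force: 0.0
clock: 1.95
position: [0.5062, 0.2394, 0.2909]
tool_rot: [-3.141, 0.001, 2.669]
force: [-0.1, -0.1, -0.4]
grip_width: 0.0852
finger_force: 0.0
lens [(array([ 0.5143,  0.2354, -0.0033]), 0.83)]
slot_mouth [(array([0.5226, 0.2488, 0.0828]), 0.93), (array([ 0.7527, -0.1293,  0.0024]), 0.34)]
focus_ring [(array([0.5177, 0.2353, 0.0583]), 0.63)]
ring_grip []
shift mm [-230.2 -378.    -9.2] from [0.5038 0.2441 0.2909] rot [ 3.1413e+00 -3.0000e-04  2.6764e+00]
```

View pics/w1.png

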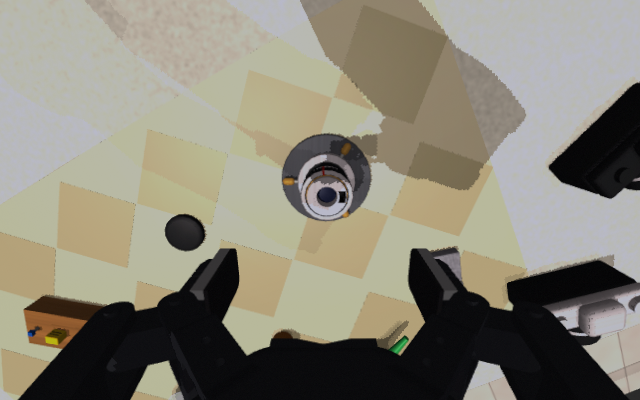

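The wrist view shows the small lens: the rim at (326,195), its dark slot at (343,197), the red ring mark near (322,173), and the block at lower left (60,330). I'll go closer for a two-view measurement.

```bash
python3 -m jog '[[[-6,-10,20,0,0,0,1],[-6,-10,20,0,0,0,1],[-6,-10,20,0,0,0,1],[-6,-10,20,0,0,0,1],[0,0,0,0,0,0,1]]]'
cat > m.py <<'E'
from h import *
import sys,pickle
f=snap('wrist');n=sys.argv[1];save(f,n+'.png')
r={'f':{k:f[k] for k in('img','intrinsics','k1','Rw','c')}}
for q in sys.argv[2:]:
    t=bot.trace(q,f); p=bot.spot_point(q,f)
    print(q,[(np.round(d['xyz'],4),round(d['conf'],2)) for d in p[:2]])
    for d in t[:2]:
        ys,xs=np.nonzero(d['region']); print('  region',d['conf'],len(xs),xs.mean().round(1),ys.mean().round(1),xs.min(),xs.max(),ys.min(),ys.max())
    r[q]=t[:2]
pickle.dump(r,open(n+'.pkl','wb'))
E
python3 m.py w2a slot_mouth lens focus_ring
python3 -m jog '[[[0,25,0,0,0,0,1],[0,30,0,0,0,0,1],[0,30,0,0,0,0,1],[0,0,0,0,0,0,1]]]'
python3 m.py w2b slot_mouth lens focus_ring
python3 -c "
import cv2,numpy as np
c=lambda n,a:cv2.resize(cv2.imread('pics/'+n)[a[1]:a[1]+150,a[0]:a[0]+200],None,fx=4,fy=4,interpolation=cv2.INTER_CUBIC)
cv2.imwrite('pics/c2.png',cv2.resize(np.hstack([cv2.imread('pics/w2a.png')[80:300,180:460],cv2.imread('pics/w2b.png')[80:300,60:340]]),None,fx=1.42,fy=1.42,interpolation=cv2.INTER_CUBIC))"
```

```text
clock: 2.7
position: [0.5067, 0.1956, 0.209]
tool_rot: [-3.138, -0.002, 2.675]
force: [-0.1, 0.4, -0.1]
grip_width: 0.0852
finger_force: 0.0
slot_mouth [(array([0.5244, 0.2506, 0.0774]), 0.56)]
  region 0.7 10456 368.7 178.0 311 425 120 235
lens [(array([ 0.5187,  0.2346, -0.0048]), 0.68), (array([ 0.5411, -0.1996,  0.0027]), 0.58)]
  region 0.69 10511 368.8 177.5 311 425 120 235
  region 0.47 1508 511.2 288.8 491 533 268 385
focus_ring []
  region 0.64 1644 376.9 196.5 343 417 163 236
clock: 3.45
position: [0.5466, 0.2765, 0.2112]
tool_rot: [3.139, -0.0, 2.678]
force: [-1.1, -0.9, -0.6]
grip_width: 0.0854
finger_force: 0.0
slot_mouth [(array([0.524 , 0.252 , 0.0811]), 0.65)]
  region 0.64 10579 271.2 177.5 214 329 120 234
lens [(array([5.167e-01, 2.342e-01, 4.000e-04]), 0.97)]
  region 0.85 10443 271.2 177.3 214 329 120 234
focus_ring []
  region 0.68 1450 262.7 192.5 222 295 162 234
  region 0.68 1675 259.9 193.7 221 295 163 234
```

View pics/c2.png

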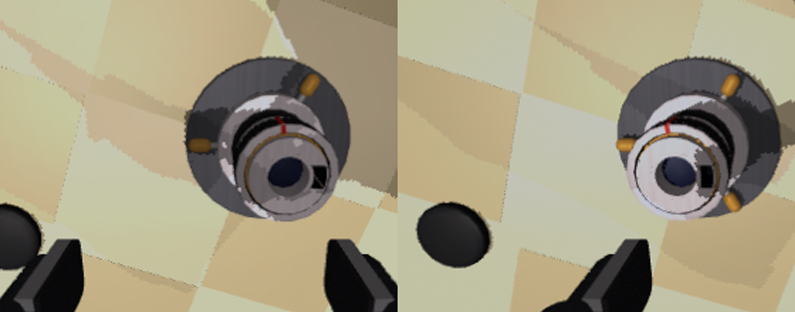

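Both crops show the bright rim with the bore at about (381,201) in w2a and (259,201) in w2b, the slot at about (405,205) and (278,205), and the red mark nearby. I'll refine these.

Run:
```python
from h import *
import pickle
S=[];o=[]
for n,sl,bo in(('w2a',(405,205),(381,201)),('w2b',(278,205),(259,201))):
    f=pickle.load(open(n+'.pkl','rb'))['f'];g=cv2.cvtColor(f['img'],cv2.COLOR_RGB2GRAY)
    x0,y0=bo[0]-42,bo[1]-50
    o.append(cv2.resize(f['img'][y0:y0+100,x0:x0+84,::-1],None,fx=4.7,fy=4.7,interpolation=cv2.INTER_NEAREST));print(n,'crop origin',x0,y0)
    m=(g<60).astype(np.uint8);k,lab,st,ce=cv2.connectedComponentsWithStats(m,connectivity=4)
    for i in range(1,k):
        if np.hypot(*(ce[i]-sl))<15 or np.hypot(*(ce[i]-bo))<15: print(st[i],ce[i].round(1),atz(f,ce[i],.082).round(4))
    print(g[sl[1],sl[0]-10:sl[0]+12])
cv2.imwrite('pics/c3.png',np.hstack(o))
```

```text
w2a crop origin 339 151
[368 191  29  22 450] [381.7 201.2] [0.5156 0.2364 0.082 ]
[410 191   3  14  17] [411.2 197.1] [0.5221 0.2561 0.082 ]
[399 197  11  16 147] [404.6 204.5] [0.5251 0.2499 0.082 ]
[409 213   1   1   1] [409. 213.] [0.5325 0.2503 0.082 ]
[ 61  60  75 102 115  85  24  42  38   3   3   2   1   3  19  75  62  74
 105 111 111 111]
w2b crop origin 217 151
[242 192  28  20 425] [256.  201.3] [0.5166 0.2377 0.082 ]
[282 194   2   4   7] [282.6 195.3] [0.5212 0.2569 0.082 ]
[272 196  11  17 159] [277.3 203.9] [0.5251 0.2504 0.082 ]
[282 204   5  14  25] [284.2 211. ] [0.532  0.2522 0.082 ]
[292 207   1   2   2] [292.  207.5] [0.5323 0.2585 0.082 ]
[279 218   3   4   6] [279.8 219.3] [0.5363 0.2462 0.082 ]
[25 41 76 95 86 51  3  0  1  3  1  1  3  2 55 85 63 64 57 77 93 92]
```

View pics/c3.png

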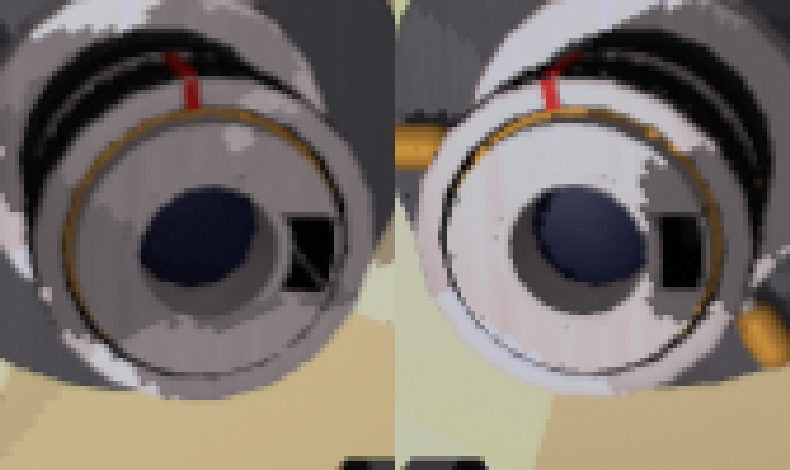

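Run:
```python
from h import *
import pickle
F=[pickle.load(open(n+'.pkl','rb'))['f'] for n in('w2a','w2b')]
P={'slot':[(404.9,204.9),(277.9,204.9)],'bore':[(383.5,204.2),(255.5,204.2)],'red_top':[(380,172),(251.1,172)],
 'slot_edge_near':[(404.9,213.1),(277.9,212.9)],'slot_edge_far':[(404.9,196.7),(277.9,197.1)],
 'boreL':[(368.8,204.2),(241,204.2)],'boreR':[(398.1,204.2),(270.2,204.2)]}
for k,v in P.items(): print(k,tri([ray(f,p) for f,p in zip(F,v)]).round(4),[atz(f,p,.082).round(4)[:2] for f,p in zip(F,v)])
# contour-based slot: minAreaRect of dark comp projected to z=.082
for f,c in zip(F,[(404,204),(277,204)]):
    g=cv2.cvtColor(f['img'],cv2.COLOR_RGB2GRAY);k,lab=cv2.connectedComponents((g<60).astype(np.uint8),connectivity=4)
    ys,xs=np.nonzero(lab==lab[c[1],c[0]]);Q=np.array([atz(f,(x,y),.082)[:2] for x,y in zip(xs,ys)],np.float32)*1000
    print(cv2.minAreaRect(Q))
```

```text
slot [0.5262 0.2501 0.0807] [array([0.5255, 0.25  ]), array([0.526 , 0.2504])]
bore [0.5181 0.2365 0.0825] [array([0.5182, 0.2366]), array([0.5184, 0.2363])]
red_top [0.497  0.244  0.0774] [array([0.4958, 0.2437]), array([0.4967, 0.2455])]
slot_edge_near [0.5312 0.2476 0.0824] [array([0.5312, 0.2476]), array([0.5313, 0.2474])]
slot_edge_far [0.5213 0.2525 0.079 ] [array([0.5199, 0.2523]), array([0.5209, 0.2532])]
boreL [0.5135 0.2272 0.0825] [array([0.5135, 0.2273]), array([0.5137, 0.227 ])]
boreR [0.5229 0.2458 0.0821] [array([0.5228, 0.2458]), array([0.5231, 0.2457])]
((525.1295166015625, 249.80072021484375), (7.151056289672852, 11.242354393005371), 63.70004653930664)
((525.2425537109375, 250.27345275878906), (7.050621509552002, 12.064765930175781), 63.424224853515625)
```

Rim height comes out at 0.0825 (given 0.082) and the slot is 15.4 mm from the axis (given 15.5). So the axis is at (0.5182,0.2365), the slot at (0.5254,0.2502), and the lens yaw is about 62.5°. Next, the block.

```bash
python3 -m jog '[[[-20,-40,0,0,0,0,1],[-20,-40,0,0,0,0,1],[-20,-40,0,0,0,0,1],[-20,-40,0,0,0,0,1],[-20,-40,0,0,0,0,1]]]'
python3 -m jog '[[[-20,-40,5,0,0,0,1],[-20,-40,5,0,0,0,1],[-20,-40,5,0,0,0,1],[-20,-40,5,0,0,0,1],[-20,-40,5,0,0,0,1]]]'
python3 -m jog '[[[-10,-20,5,0,0,0,1],[0,0,0,0,0,0,1],[0,0,0,0,0,0,1]]]'
python3 m.py w4a setting_blade tool_block
python3 -m jog '[[[0,30,0,0,0,0,1],[0,30,0,0,0,0,1],[0,0,0,0,0,0,1],[0,0,0,0,0,0,1]]]'
python3 m.py w4b setting_blade tool_block
```

```text
clock: 4.3
position: [0.5449, 0.0467, 0.2112]
tool_rot: [3.141, 0.0, 2.674]
force: [1.4, -0.7, -0.7]
grip_width: 0.0856
finger_force: 0.0
clock: 4.8
position: [0.5441, -0.177, 0.186]
tool_rot: [3.142, 0.0, 2.674]
force: [1.3, 0.4, 0.3]
grip_width: 0.0854
finger_force: 0.0
clock: 5.1
position: [0.5442, -0.1974, 0.1809]
tool_rot: [3.141, -0.0, 2.674]
force: [-0.7, 0.3, 1.1]
grip_width: 0.0852
finger_force: 0.0
setting_blade [(array([ 0.5392, -0.1967,  0.0293]), 0.97)]
  region 0.97 495 320.0 204.8 307 332 193 216
tool_block [(array([ 0.5407, -0.1986,  0.0027]), 0.62)]
  region 0.85 9627 320.0 195.9 253 391 147 245
clock: 5.75
position: [0.5717, -0.1426, 0.1809]
tool_rot: [-3.142, -0.0, 2.677]
force: [-0.2, -0.4, 0.7]
grip_width: 0.0853
finger_force: 0.0
setting_blade [(array([ 0.5381, -0.1944,  0.0299]), 0.9)]
  region 0.75 510 238.8 205.1 225 253 194 216
tool_block [(array([ 0.5396, -0.1989,  0.0026]), 0.67)]
  region 0.71 9796 242.9 195.1 178 312 147 245
```

Run:
```python
from h import *
import pickle
o=[];F=[];C={}
for n,c in(('w4a',(320,197)),('w4b',(243,197))):
    f=pickle.load(open(n+'.pkl','rb'))['f'];F.append(f)
    x0,y0=c[0]-75,c[1]-55
    o.append(cv2.resize(f['img'][y0:y0+110,x0:x0+150,::-1],None,fx=5.3,fy=5.3,interpolation=cv2.INTER_NEAREST)[:,:])
    h=cv2.cvtColor(f['img'],cv2.COLOR_RGB2HSV)[y0:y0+110,x0:x0+150].astype(int)
    for k,m in dict(yel=(abs(h[...,0]-28)<6),red=((h[...,0]<5)|(h[...,0]>174)),blue=abs(h[...,0]-115)<12).items():
        m=(m&(h[...,1]>130)&(h[...,2]>60)).astype(np.uint8)
        kk,lab,st,ce=cv2.connectedComponentsWithStats(m);i=1+st[1:,4].argmax();p=ce[i]+[x0,y0];print(n,k,st[i]+[x0,y0,0,0,0],p.round(1));C.setdefault(k,[]).append(p)
for k,v in C.items(): print(k,tri([ray(f,p) for f,p in zip(F,v)]).round(4),[atz(f,p,.044).round(4)[:2] for f,p in zip(F,v)])
a=cv2.resize(np.vstack(o),None,fx=.51,fy=.51,interpolation=cv2.INTER_AREA);cv2.imwrite('pics/c4.png',a);print(a.shape)
```

```text
w4a yel [308 195  24  22 377] [319.5 206.5]
w4a red [359 208  10  11  82] [363.5 213.2]
w4a blue [270 194  10   9  74] [274.8 198.1]
w4b yel [225 195  28  22 429] [238.1 206.4]
w4b red [279 208   9  11  83] [283.  213.2]
w4b blue [189 194   9   9  74] [193.1 197.8]
yel [ 0.5407 -0.1992  0.0425] [array([ 0.5402, -0.1989]), array([ 0.5405, -0.1986])]
red [ 0.561  -0.172   0.0411] [array([ 0.5598, -0.1719]), array([ 0.5602, -0.1711])]
blue [ 0.5197 -0.2259  0.0426] [array([ 0.5194, -0.2255]), array([ 0.5196, -0.2251])]
(595, 405, 3)
```

View pics/c4.png

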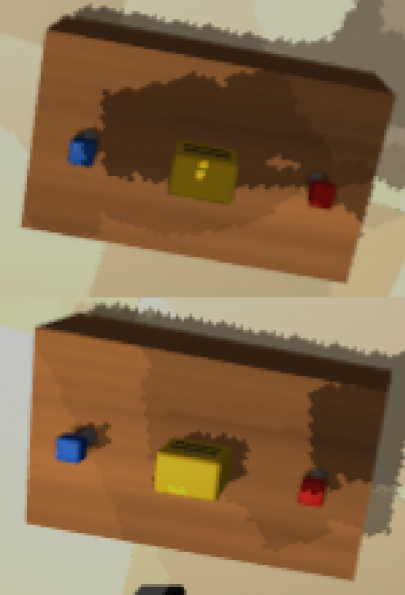

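The block crop shows the yellow handle's top between the blue bit (left) and red bit (right). The bits are 68 mm apart, as they should be, and their midpoint gives the blade at (0.5402,−0.1988), with block y at 53.1°. I'll turn to grip across the handle's 12 mm thickness.

```bash
python3 -m jog '[[[1,-32,0,0,0,-0.139,0.6],[2,-32,0,0,0,-0.139,0.6],[0,0,0,0,0,-0.139,0.6],[0,0,0,0,0,-0.139,0.6],[0,0,0,0,0,-0.139,0.6]]]'
python3 -m jog '[[[0,0,0,0,0,-0.139,0.6],[0,0,0,0,0,-0.14,0.6],[0,0,0,0,0,-0.14,0.6],[0,0,0,0,0,-0.14,0.6],[0,0,0,0,0,-0.14,0.6]]]'
python3 -m jog '[[[0,0,0,0,0,0,0.6],[0,0,0,0,0,0,0.6]]]'
python3 -c "
from h import *
go(.5402,-.1988,.108,4.0684);print(bot.observe()['qpos'])"
```

```text
clock: 6.5
position: [0.5437, -0.2022, 0.181]
tool_rot: [-3.141, 0.0, -2.909]
force: [-0.5, -0.0, -0.6]
grip_width: 0.051
finger_force: 0.0
clock: 7.0
position: [0.5438, -0.202, 0.181]
tool_rot: [-3.141, -0.0, -2.21]
force: [-0.3, -0.8, -0.1]
grip_width: 0.0511
finger_force: 0.0
clock: 7.2
position: [0.5438, -0.2019, 0.1809]
tool_rot: [3.141, 0.0, -2.22]
force: [0.8, -1.0, 0.2]
grip_width: 0.0507
finger_force: 0.0
shift mm [-0.3  4.7 72.9] from [ 0.5438 -0.2019  0.1809] rot [ 3.1414e+00  1.0000e-04 -2.2197e+00]
rotvec tool [ 0.0002  0.0001 -0.0049]
[ 0.49806528  0.62640905 -0.34754438  1.80923312  0.29480527  0.75703064
  2.48805039]
```

```bash
python3 -m jog '[[[0,2.5,20,0,0,-0.004,0.6],[0,2.2,20,0,0,0,0.6],[0,0,15,0,0,0,0.6],[0,0,10,0,0,0,0.6],[0,0,0,0,0,0,0.5]]]'
python3 - <<'E'
from h import *
print(bot.tip_reach,bot.observe()['grip_width'])
f=snap('wrist');save(f,'w5.png',(220,180,420,400),2)
for w in (-.0255,.0255):
    for z in (.0726,.0596): 
        Y=np.array([0,w,z,1.])
        T=np.array(f['tool_from_camera']);c=(np.linalg.inv(T)@Y)[:3];K=np.array(f['intrinsics']);print(w,z,(K@(c/c[2]))[:2])
go(.5402,-.1988,.108)
E
```

```text
clock: 7.7
position: [0.5399, -0.1984, 0.1148]
tool_rot: [3.14, -0.001, -2.211]
force: [0.0, 0.0, 0.2]
grip_width: 0.0427
finger_force: 0.0
0.0726 0.04269574410004402
-0.0255 0.0726 [278.17870534 252.88271786]
-0.0255 0.0596 [274.35015256 265.37067493]
0.0255 0.0726 [372.82769358 252.81561293]
0.0255 0.0596 [377.07327297 265.29743716]
shift mm [ 0.3 -0.1  7.7] from [ 0.5403 -0.1985  0.1157] rot [ 3.1410e+00 -3.0000e-04 -2.2112e+00]
```

View pics/w5.png

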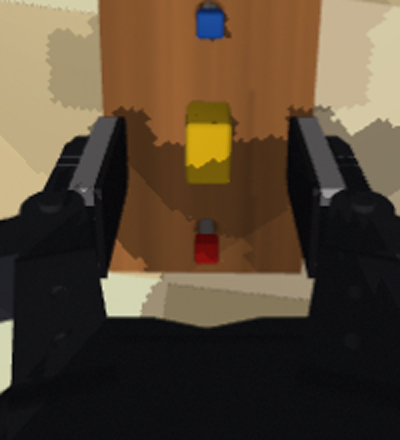

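The handle is centred between the fingers at px x≈324, with blue and red bits clear above and below. The finger-tip rows fit a tip reach of 72.6 mm when shut. Descend and grip.

```bash
python3 -m jog '[[[0.3,0,7,0,0,0,0.5],[0,0,0,0,0,0,0.3],[0,0,0,0,0,0,0],[0,0,0,0,0,0,0],[0,0,0,0,0,0,0]]]' 50
python3 -m jog '[[[0,0,0,0,0,0,0],[0,0,0,0,0,0,0],[0,0,-10,0,0,0,0],[0,0,-20,0,0,0,0],[0,0,-20,0,0,0,0]]]' 50
```

```text
clock: 8.25
position: [0.5402, -0.1989, 0.1093]
tool_rot: [-3.141, 0.0, -2.211]
force: [-0.6, 0.4, 4.4]
grip_width: 0.0106
finger_force: 50.9
clock: 8.75
position: [0.54, -0.1987, 0.1599]
tool_rot: [3.141, -0.0, -2.21]
force: [0.8, 0.4, -0.8]
grip_width: 0.0105
finger_force: 50.4
```

```bash
python3 -m jog '[[[0,0,-20,0,0,0.141,0],[0,0,-20,0,0,0.141,0],[0,0,-20,0,0,0.141,0],[0,0,0,0,0,0.141,0],[0,0,0,0,0,0.141,0]]]'
python3 -m jog '[[[0,0,0,0,0,0.141,0],[0,0,0,0,0,0.141,0],[0,0,0,0,0,0.141,0],[0,0,0,0,0,0.141,0],[0,0,0,0,0,0.142,0]]]'
python3 -m jog '[[[22,39,0,0,0,0,0],[22,39,0,0,0,0,0],[22,39,0,0,0,0,0],[22,39,0,0,0,0,0],[22,39,0,0,0,0,0]]]'
python3 -m jog '[[[22,39,0,0,0,0,0],[22,39,0,0,0,0,0],[22,39,0,0,0,0,0],[0,0,0,0,0,0,0],[0,0,0,0,0,0,0]]]'
cat > k.py <<'E'
from h import *
f=snap('wrist');h=cv2.cvtColor(f['img'],cv2.COLOR_RGB2HSV).astype(int)
m=((abs(h[...,0]-28)<6)&(h[...,1]>130)&(h[...,2]>50)).astype(np.uint8);m[:220]=0
_,l,st,ce=cv2.connectedComponentsWithStats(m)
for i in np.argsort(-st[1:,4])[:2]+1: print(st[i],ce[i].round(1))
save(f,'w6.png',(220,80,420,400),1.8)
go(.5254,.2502,.2,2.662);print(bot.observe()['qpos'])
E
python3 k.py
```

```text
clock: 9.25
position: [0.5403, -0.1989, 0.2203]
tool_rot: [-3.141, 0.002, -2.921]
force: [-0.6, 0.2, -0.2]
grip_width: 0.0103
finger_force: 50.3
clock: 9.75
position: [0.5401, -0.1987, 0.2196]
tool_rot: [3.141, 0.0, 2.656]
force: [0.4, 0.1, -1.0]
grip_width: 0.0105
finger_force: 50.3
clock: 10.25
position: [0.5322, 0.0268, 0.2196]
tool_rot: [3.141, 0.0, 2.662]
force: [0.7, 0.1, -0.6]
grip_width: 0.0106
finger_force: 50.3
clock: 10.75
position: [0.5277, 0.1602, 0.2193]
tool_rot: [3.141, -0.0, 2.664]
force: [0.1, -0.1, -0.7]
grip_width: 0.0106
finger_force: 50.3
[313 236  21  42 857] [323.1 256.7]
shift mm [44.4 79.8 19.2] from [0.5279 0.1589 0.2192] rot [-3.1415e+00  1.0000e-04  2.6620e+00]
rotvec tool [-0.0001  0.0001  0.    ]
[-0.37216255  0.5139024  -0.03786223  1.87318085  0.02735737  0.75502109
  0.66614356]
```

View pics/w6.png

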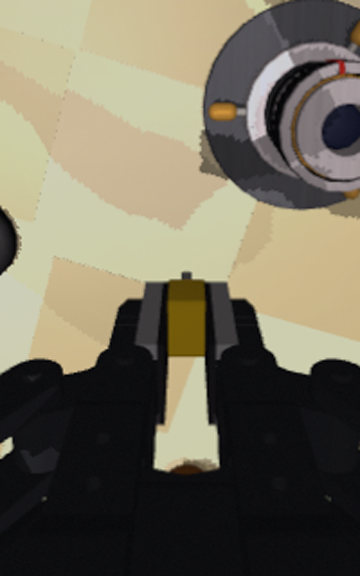

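The handle sits upright between the pads, at px cols 313–334 and rows 236–278, with the blade tip showing at (323,232). I'll fit the in-hand offset from those edges.

Run:
```python
from h import *
from scipy.optimize import least_squares
f=bot.grab_frame('wrist');T=np.linalg.inv(np.array(f['tool_from_camera']));K=np.array(f['intrinsics'])
def P(X):
    c=T[:3,:3]@np.array(X)+T[:3,3];return cv2.projectPoints(c[None,None],np.zeros(3),np.zeros(3),K,np.array([f['k1'],0,0,0.]))[0][0,0]
def res(q,z=None):
    x,y,zs=q
    return np.array([P([x-.009,y,zs-.016])[1]-278, P([x+.009,y,zs])[1]-236, P([x+.009,y-.006,zs-.016])[0]-313,P([x+.009,y+.006,zs-.016])[0]-334,(zs-.0768)*2000])
s=least_squares(res,[0,0,.0768],x_scale=.001);print((s.x*1e3).round(2),s.fun.round(2))
print('top far edge row',P([s.x[0]+.009,0,s.x[2]-.016])[1]) 
h=cv2.cvtColor(f['img'],cv2.COLOR_RGB2HSV)[225:285,323];print([(225+i,*v) for i,v in enumerate(h)][::3])
```

```text
[-1.58 -0.25 77.01] [ 1.65 -1.61 -1.67  1.67  0.42]
top far edge row 247.924601688486
[(225, np.uint8(29), np.uint8(47), np.uint8(205)), (228, np.uint8(30), np.uint8(47), np.uint8(205)), (231, np.uint8(26), np.uint8(39), np.uint8(92)), (234, np.uint8(0), np.uint8(9), np.uint8(54)), (237, np.uint8(23), np.uint8(236), np.uint8(81)), (240, np.uint8(23), np.uint8(224), np.uint8(82)), (243, np.uint8(23), np.uint8(233), np.uint8(83)), (246, np.uint8(23), np.uint8(234), np.uint8(87)), (249, np.uint8(23), np.uint8(235), np.uint8(114)), (252, np.uint8(23), np.uint8(235), np.uint8(115)), (255, np.uint8(23), np.uint8(235), np.uint8(115)), (258, np.uint8(23), np.uint8(235), np.uint8(115)), (261, np.uint8(23), np.uint8(237), np.uint8(115)), (264, np.uint8(23), np.uint8(235), np.uint8(115)), (267, np.uint8(23), np.uint8(231), np.uint8(115)), (270, np.uint8(23), np.uint8(237), np.uint8(114)), (273, np.uint8(23), np.uint8(230), np.uint8(114)), (276, np.uint8(23), np.uint8(233), np.uint8(115)), (279, np.uint8(21), np.uint8(81), np.uint8(202)), (282, np.uint8(20), np.uint8(82), np.uint8(203))]
```

```bash
python3 -m jog '[[[15,27,0,0,0,0,0],[15,27,0,0,0,0,0],[16,26,0,0,0,0,0],[0,0,20,0,0,0,0],[0,0,15,0,0,0,0]]]'
python3 -m jog '[[[0,0,0,0,0,0,0]]]'
python3 - <<'E'
from h import *
go(.5241,.2512,.183,2.662)
f=snap('wrist');a=f['img'][150:290,270:380,::-1]
s=snap('side');p=proj(s,[.5254,.2502,.082])[0];print(p)
c=snap('scene');q=proj(c,[.5254,.2502,.082])[0];print(q)
R=lambda im,r:cv2.resize(im,None,fx=r,fy=r,interpolation=cv2.INTER_CUBIC)
def crop(f,p,w):x,y=p.round().astype(int);return f['img'][y-w:y+w,x-w:x+w,::-1]
A=cv2.resize(a,(314,400),interpolation=cv2.INTER_CUBIC);B=cv2.resize(crop(s,p,20),(230,230),interpolation=cv2.INTER_CUBIC);C=cv2.resize(crop(c,q,20),(230,230),interpolation=cv2.INTER_CUBIC)
B=cv2.copyMakeBorder(B,0,170,0,0,0);C=cv2.copyMakeBorder(C,0,170,0,0,0)
cv2.imwrite('pics/c7.png',np.hstack([A,B,C]))
E
```

```text
clock: 11.35
position: [0.5243, 0.251, 0.1835]
tool_rot: [3.141, 0.0, 2.661]
force: [-0.3, 0.3, -0.4]
grip_width: 0.0107
finger_force: 50.3
clock: 11.45
position: [0.5238, 0.2498, 0.1824]
tool_rot: [-3.139, -0.001, 2.66]
force: [-0.2, -0.0, -1.2]
grip_width: 0.0107
finger_force: 50.3
shift mm [ 0.4  1.4 -0.6] from [0.5238 0.2498 0.1824] rot [-3.1389e+00 -1.4000e-03  2.6602e+00]
rotvec tool [-0.0027 -0.0014 -0.0018]
[304.71272014 172.79561308]
[356.90560987 259.76434033]
```

View pics/c7.png

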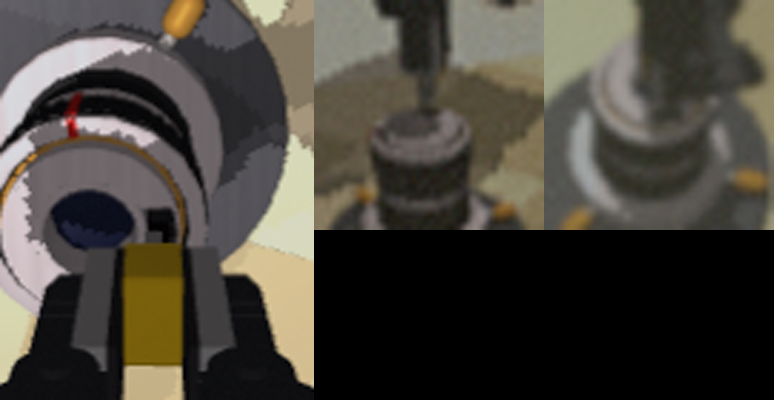

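```bash
python3 -m jog '[[[0,0,0,0,0,0,0],[0,0,0,0,0,0,0]]]' | head -2
python3 - <<'E'
from h import *
for i in range(3):
    f=snap('wrist');go(.5241,.2512,.183,2.662)
g=cv2.cvtColor(f['img'],cv2.COLOR_RGB2GRAY)
for r in range(219,240): print(r,' '.join('%3d'%v for v in g[r,308:340]))
E
```

```text
clock: 11.8
position: [0.5244, 0.2513, 0.1846]
shift mm [ 0.2 -0.2  1.5] from [0.5243 0.2513 0.1845] rot [3.1409e+00 4.0000e-04 2.6614e+00]
rotvec tool [ 0.0007  0.0004 -0.0006]
shift mm [ 0.1 -0.2  1.3] from [0.5243 0.2514 0.1843] rot [3.1411e+00 3.0000e-04 2.6616e+00]
rotvec tool [ 0.0005  0.0003 -0.0004]
shift mm [ 0.  -0.2  1.2] from [0.5242 0.2514 0.1842] rot [3.1412e+00 2.0000e-04 2.6617e+00]
rotvec tool [ 0.0004  0.0002 -0.0003]
219  44  71  95 106 106 106 106 106 106 107 107 105 104 104 104 104 104 104 104  89  56  65  62  60  93 103 104 104 104  91  51  68
220  18  29  62  95 106 105 103 102 107 107 107 105 104 104 104 105 104 104 105  98  71  57  65  49  81 104 103 104 104  91  48  57
221  14  15  27  71 105 106 102  98  99  99  95  87  87  86  86  86  87  87  87  93  87  56  68  53  78 104 103 104 104  96  63  53
222  14  14  15  36  79 105 105  99  85  72  55  37  38  38  39  38  39  39  39  72  93  65  74  60  71 103 103 103 104 102  81  52
223  14  14  14  16  46  85 105 103  92  63  41   8  12  13  12  13  13  11  11  42  74  80  74  58  66 104 103 104 104 104  84  52

[... 1411 characters left out ...]
  58  20  69 105 105 103 102 100  91  82
235  65  79  83  83  78  67  72  81  81  78  69  64  66  69  68  69  69  69  66  63  70  77  67  66  73  89 104 103 102  97  89  83
236  65  70  65  55  52  53  66  67  67  67  67  68  67  66  66  67  67  67  67  66  66  66  67  66  67  65  65  68  73  80  73  71
237  62  60  46  21  22  36  58  67  66  67  67  67  66  67  67  67  66  66  67  66  67  65  66  66  62  46  24  27  40  59  63  64
238  63  59  41  13  12  31  58  68  67  67  67  67  67  67  67  66  67  67  67  66  66  66  66  66  61  41  11  10  31  55  63  63
239  63  59  41  11  12  33  58  68  67  67  67  67  67  67  67  67  67  67  67  67  67  67  66  66  61  41  11  11  26  49  63  63
```

Slot (cols 318.3–327.8) and blade (319.7–326.7) are centred on each other, and the slot's far edge implies x −1.75 against the blade's −1.6. They are aligned, so lower.

```bash
python3 -m jog '[[[0,0,3,0,0,0,0],[0,0,3,0,0,0,0],[0,0,3,0,0,0,0],[0,0,3,0,0,0,0],[0,0,0,0,0,0,0]]]'
python3 -c "
from h import *
go(.5241,.2512,.159,2.662)"
```

```text
clock: 12.45
position: [0.5239, 0.2513, 0.1713]
tool_rot: [-3.141, -0.0, 2.662]
force: [0.0, 0.3, 0.4]
grip_width: 0.0106
finger_force: 50.3
shift mm [-0.2 -0.  12.3] from [0.5239 0.2513 0.1713] rot [-3.1409e+00 -5.0000e-04  2.6619e+00]
rotvec tool [-0.0007 -0.0005 -0.0001]
```

```bash
python3 -m jog '[[[0,0,3,0,0,0,0],[0,0,3,0,0,0,0],[0,0,3,0,0,0,0],[0,0,1,0,0,0,0],[0,0,0,0,0,0,0]]]'
python3 -m jog '[[[0,0,1,0,0,0,0],[0,0,1,0,0,0,0],[0,0,0,0,0,0,0]]]'
python3 -m jog '[[[0,0,1,0,0,0,0],[0,0,0,0,0,0,0],[0,0,0,0,0,0,0]]]'
```

```text
clock: 12.95
position: [0.524, 0.2514, 0.1617]
tool_rot: [-3.141, -0.0, 2.662]
force: [-0.3, 0.6, -0.2]
grip_width: 0.0103
finger_force: 50.3
clock: 13.25
position: [0.5241, 0.2514, 0.1598]
tool_rot: [-3.141, -0.0, 2.662]
force: [-0.1, 0.0, -0.7]
grip_width: 0.0102
finger_force: 50.3
clock: 13.55
position: [0.5242, 0.2515, 0.1593]
tool_rot: [3.141, 0.0, 2.662]
force: [-1.5, -0.9, 6.4]
grip_width: 0.01
finger_force: 51.2
```

```bash
python3 -m jog '[[[0,0,0.7,0,0,0,0],[0,0,0,0,0,0,0],[0,0,0,0,0,0,0]]]'
python3 -m jog '[[[0,0,-0.7,0,0,0,0.35],[0,0,0,0,0,0,0.35],[0,0,0,0,0,0,0.35],[0,0,-15,0,0,0,0.5],[0,0,-20,0,0,0,1]]]'
python3 -m jog '[[[-15,-40,-15,0,0,0,1],[-15,0,0,0,0,0,1],[-15,0,0,0,0,0,1],[0,0,0,0,0,0,1],[0,0,0,0,0,0,1]]]'
python3 - <<'E'
from h import *
f=snap('wrist');save(f,'w8full.png')
print([(d['conf'],np.round(d['xyz'],4)) for d in bot.spot_point('setting_blade',f)[:2]])
print([(d['conf'],np.round(d['xyz'],4)) for d in bot.spot_point('ring_grip',f)[:2]])
q=proj(f,[.5182,.2365,.082])[0];print(q)
x,y=q.round().astype(int);save(f,'w8.png',(max(x-70,0),max(y-70,0),x+70,y+70),4)
s=bot.observe();print(s['position'],s['tool_rot'],s['qpos'])
E
```

```text
clock: 13.85
position: [0.5242, 0.2515, 0.1592]
tool_rot: [3.141, 0.0, 2.662]
force: [-5.2, -2.8, 18.9]
grip_width: 0.0099
finger_force: 52.7
clock: 14.35
position: [0.5238, 0.2512, 0.1943]
tool_rot: [-3.14, -0.001, 2.662]
force: [-0.5, -0.3, 0.7]
grip_width: 0.0563
finger_force: 0.0
clock: 14.85
position: [0.5456, 0.1957, 0.2086]
tool_rot: [-3.141, -0.001, 2.662]
force: [-0.0, 0.5, -0.7]
grip_width: 0.085
finger_force: 0.0
[(0.97, array([0.522 , 0.2512, 0.0804]))]
[]
[358.99247195 154.82509447]
[0.5450832  0.19591413 0.20861288] [-3.14125785e+00 -6.92558113e-04  2.66286368e+00] [-0.41848707  0.56703624 -0.0404235   1.80651474  0.03069697  0.76932947
  0.61740791]
```

View pics/w8.png

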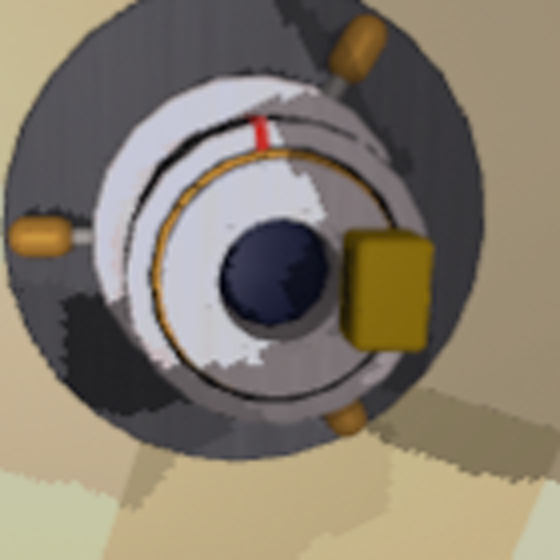

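The picture shows the handle flat on the rim over the slot, squarely along it, and the red mark at about (260,132) in the crop. That was my tenth view, so from here I use numbers only. Next is the ring.

```bash
cat > red.py <<'E'
from h import *
A=np.array([.5182,.2365]); B=np.array([-.0019,-.00025])
def red(z=.079,n='wrist'):
    f=snap(n);h=cv2.cvtColor(f['img'],cv2.COLOR_RGB2HSV).astype(int)
    m=((h[...,0]<6)|(h[...,0]>173))&(h[...,1]>140)&(h[...,2]>50)
    ys,xs=np.nonzero(m)
    P=np.array([atz(f,(x,y),z)[:2] for x,y in zip(xs,ys)]).reshape(-1,2)-A
    r=np.hypot(*P.T) if len(P) else np.zeros(0);k=(r>.019)&(r<.028)
    if k.any(): c=P[k].mean(0);print('red n',k.sum(),'angle',np.degrees(np.arctan2(c[1],c[0])).round(1),'r',np.hypot(*c).round(4))
    else: print('no red',len(P),r.min() if len(r) else '')
if __name__=='__main__': red()
E
python3 red.py
python3 -m jog '[[[0,0,0,0,0,0.14,1],[0,0,0,0,0,0.14,1],[0,0,0,0,0,0.14,1],[0,0,0,0,0,0.14,1],[0,0,0,0,0,0.14,1]]]'
python3 -m jog '[[[0,0,0,0,0,0,1],[0,0,0,0,0,0,1]]]'
python3 -c "
from h import *
go(.5166,.2376,.12,1.962);print(bot.observe()['qpos'][6])"
```

```text
red n 24 angle 162.1 r 0.0245
clock: 15.55
position: [0.5453, 0.1956, 0.2088]
tool_rot: [-3.141, -0.0, 1.957]
force: [0.2, -0.7, 1.5]
grip_width: 0.0853
finger_force: 0.0
clock: 15.75
position: [0.5453, 0.1956, 0.2088]
tool_rot: [-3.141, 0.0, 1.967]
force: [0.3, 0.3, 1.1]
grip_width: 0.085
finger_force: 0.0
shift mm [ 49.8 -10.2  88.8] from [0.5453 0.1956 0.2088] rot [-3.1413e+00  1.0000e-04  1.9668e+00]
rotvec tool [-0.0003  0.0001  0.0048]
0.05242499832316356
```

```bash
python3 -m jog '[[[25,-5,0,0,0,0,1],[25,-5,0,0,0,0,1],[0,0,30,0,0,0,1],[0,0,25,0,0,0,1],[0,0,20,0,0,0,1]]]'
python3 -m jog '[[[0,0,11,0,0,0,1],[0,0,0,0,0,0,1],[0,0,0,0,0,0,0.8],[0,0,0,0,0,0,0.7],[0,0,0,0,0,0,0.7]]]' 30
python3 -m jog '[[[0,0,0,0,0,0,0.5],[0,0,0,0,0,0,0.5],[0,0,0,0,0,0,0.5]]]' 30
python3 -c "
from h import *
s=bot.observe();R=Ro.from_euler('xyz',s['tool_rot']);print('tool F',R.inv().apply(s['force']),s['moment']);go(.5166,.2376,.12,1.962)"
```

```text
clock: 16.25
position: [0.5168, 0.2378, 0.1327]
tool_rot: [-3.141, -0.0, 1.966]
force: [-0.4, 0.1, -0.1]
grip_width: 0.0851
finger_force: 0.0
clock: 16.75
position: [0.5176, 0.2378, 0.1238]
tool_rot: [3.14, -0.0, 1.962]
force: [0.4, -0.3, 0.2]
grip_width: 0.0597
finger_force: 0.0
clock: 17.05
position: [0.5173, 0.2377, 0.1236]
tool_rot: [3.141, -0.0, 1.962]
force: [-2.6, -0.3, 9.0]
grip_width: 0.0506
finger_force: 29.4
tool F [ 0.68454827 -2.48891914 -9.00166434] [-0.28456422  0.67894168 -0.05756392]
shift mm [ 0.2 -0.7  3.6] from [0.5173 0.2377 0.1236] rot [ 3.1411e+00 -2.0000e-04  1.9619e+00]
rotvec tool [ 0.0005 -0.0002 -0.0001]
```

```bash
cat > st.py <<'E'
from h import *
s=bot.observe();R=Ro.from_euler('xyz',s['tool_rot']).inv()
print('toolF',R.apply(s['force']).round(1),'toolM',R.apply(s['moment']).round(3),'yaw',round(s['tool_rot'][2],4),'pos',np.round(s['position'],4),'q7',round(s['qpos'][6],3),'t',s['clock'],'w',round(s['grip_width'],4),s['finger_force'])
E
python3 -m jog '[[[0,0,-0.5,0,0,0,0.5],[0,0,0,0,0,0,0.5]]]' 40 >/dev/null; python3 st.py
python3 -m jog '[[[0,0,0.1,0,0,0.1,0.5],[0,0,0.1,0,0,0.1,0.5],[0,0,0.1,0,0,0.1,0.5]]]' 40 >/dev/null; python3 st.py; python3 red.py
python3 -m jog '[[[0,0,0.2,0,0,0.1,0.5],[0,0,0.1,0,0,0.1,0.5],[0,0,0.1,0,0,0.1,0.5],[0,0,0.2,0,0,0.1,0.5]]]' >/dev/null; python3 st.py; python3 red.py
```

```text
toolF [-0.4 -2.3 -5.3] toolM [0.495 0.027 0.046] yaw 1.9619 pos [0.5173 0.2377 0.1239] q7 -0.021 t 17.25 w 0.0503 41.23926451429725
toolF [-1.1 -2.3 -4.6] toolM [ 0.304 -0.07  -0.012] yaw 1.6578 pos [0.5174 0.2376 0.1235] q7 -0.239 t 17.55 w 0.0503 41.01032752543688
red n 67 angle 142.2 r 0.0249
toolF [-1.3 -0.5 -5.2] toolM [-0.075 -0.286 -0.032] yaw 1.2583 pos [0.5176 0.2376 0.1229] q7 -0.526 t 18.0 w 0.0502 41.0158921033144
red n 62 angle 118.4 r 0.0249
```

```bash
python3 -m jog '[[[0,0,0.2,0,0,0.1,0.5],[0,0,0.1,0,0,0.1,0.5],[0,0,0.1,0,0,0.1,0.5],[0,0,0.2,0,0,0.1,0.5]]]' >/dev/null; python3 st.py; python3 red.py
python3 -m jog '[[[0,0,0.2,0,0,0.1,0.5],[0,0,0.1,0,0,0.1,0.5],[0,0,0.1,0,0,0.1,0.5]]]' >/dev/null; python3 st.py; python3 red.py
```

```text
toolF [ 0.3  1.3 -4.5] toolM [-0.35  -0.167 -0.022] yaw 0.8583 pos [0.5177 0.2375 0.1223] q7 -0.814 t 18.45 w 0.0504 41.03869121521711
red n 62 angle 94.4 r 0.0251
toolF [-0.9  2.7 -4.7] toolM [-0.573  0.005 -0.029] yaw 0.5583 pos [0.5178 0.2374 0.1219] q7 -1.033 t 18.8 w 0.0505 41.07619134709239
red n 60 angle 77.0 r 0.0251
```

```bash
python3 -m jog '[[[0,0,0.2,0,0,0.1,0.5],[0,0,0.1,0,0,0.1,0.5],[0,0,0.1,0,0,0.1,0.5]]]' >/dev/null; python3 st.py; python3 red.py
```

```text
toolF [ 1.2  2.8 -4.8] toolM [-0.727  0.19   0.013] yaw 0.2594 pos [0.5179 0.2373 0.1215] q7 -1.255 t 19.15 w 0.0502 41.2046036683023
red n 60 angle 59.5 r 0.0252
```

```bash
python3 -m jog '[[[0,0,0,0,0,0,0.75],[0,0,0,0,0,0,0.75],[0,0,0,0,0,-0.14,0.75],[0,0,0,0,0,-0.14,0.75],[0,0,0,0,0,-0.14,0.75]]]' | tail -2
python3 -m jog '[[[0,0,0,0,0,-0.14,0.75],[0,0,0,0,0,-0.14,0.75],[0,0,0,0,0,-0.14,0.75],[0,0,0,0,0,-0.14,0.75],[0,0,0,0,0,-0.14,0.75]]]' >/dev/null; python3 st.py
python3 -m jog '[[[0,0,0,0,0,-0.14,0.75],[0,0,0,0,0,-0.14,0.75],[0,0,0,0,0,-0.14,0.75],[0,0,0,0,0,-0.14,0.75],[0,0,0,0,0,0,0.75]]]' >/dev/null; python3 st.py; python3 red.py
python3 -m jog '[[[0,0,0,0,0,0,0.5],[0,0,0,0,0,0,0.5],[0,0,0,0,0,0,0.5],[0,0,0,0,0,0,0.5]]]' 40 >/dev/null; python3 st.py;  python3 red.py
python3 -m jog '[[[0,0,0.1,0,0,0.1,0.5],[0,0,0.1,0,0,0.1,0.5]]]' >/dev/null; python3 st.py; python3 red.py
```

```text
grip_width: 0.0641
finger_force: 0.0
toolF [0.2 0.2 0.2] toolM [-0.051 -0.025 -0.011] yaw 1.39 pos [0.5172 0.2377 0.1212] q7 -0.429 t 20.2 w 0.0639 0.0
toolF [-0.4 -1.1 -0.7] toolM [-0.019  0.017  0.012] yaw 1.946 pos [0.5173 0.2375 0.1212] q7 -0.03 t 20.7 w 0.0643 0.0
red n 63 angle 66.7 r 0.0251
toolF [-0.3 -0.2 -4.8] toolM [ 0.16  -0.245  0.075] yaw 1.94 pos [0.5173 0.2376 0.1213] q7 -0.035 t 21.15 w 0.0504 40.53038002923131
red n 55 angle 66.6 r 0.0251
toolF [-0.4 -0.8 -7.9] toolM [ 0.175  0.022 -2.025] yaw 1.7388 pos [0.5173 0.238  0.1212] q7 -0.18 t 21.4 w 0.0507 65.64004484564066
red n 49 angle 64.7 r 0.0249
```

Moment −2.0 N m with no side force, and the red mark is no longer turning, so the ring is bottomed. I'll unwind, release, and regrasp turned clockwise, leaving room for the quarter turn back.

```bash
python3 -m jog '[[[0,0,-0.1,0,0,0.03,0.5],[0,0,0,0,0,0,0.5]]]' >/dev/null; python3 st.py; python3 red.py
python3 -m jog '[[[0,0,0,0,0,-0.1,0.5],[0,0,0,0,0,0,0.5]]]' >/dev/null; python3 st.py; python3 red.py
```

```text
toolF [ 1.  -1.4 -5.3] toolM [0.073 0.092 0.096] yaw 1.7098 pos [0.5173 0.238  0.1213] q7 -0.2 t 21.65 w 0.0507 67.07620362751186
red n 51 angle 66.2 r 0.025
toolF [-0.1 -0.5 -7.5] toolM [ 0.288  0.19  -0.041] yaw 1.8142 pos [0.5173 0.238  0.1213] q7 -0.125 t 21.9 w 0.0504 67.18973893672228
red n 51 angle 72.5 r 0.0251
```

```bash
for i in 1; do python3 -m jog '[[[0,0,0.1,0,0,0.05,0.5],[0,0,0,0,0,0,0.5]]]' 40 >/dev/null; python3 st.py; python3 red.py
python3 -m jog '[[[0,0,0.1,0,0,0.05,0.5],[0,0,0,0,0,0,0.5]]]' >/dev/null; python3 st.py; python3 red.py
python3 -m jog '[[[0,0,0,0,0,0.05,0.5],[0,0,0,0,0,0,0.5]]]' >/dev/null; python3 st.py; python3 red.py
python3 -m jog '[[[0,0,0,0,0,0.05,0.5],[0,0,0,0,0,0,0.5]]]' >/dev/null; python3 st.py; python3 red.py; done
```

```text
toolF [ 0.3 -0.8 -7.6] toolM [0.244 0.097 0.072] yaw 1.7586 pos [0.5173 0.238  0.1212] q7 -0.165 t 22.15 w 0.0506 67.265115827322
red n 50 angle 69.1 r 0.0251
toolF [ 0.4 -1.8 -7.9] toolM [0.242 0.015 0.082] yaw 1.7086 pos [0.5174 0.238  0.1212] q7 -0.201 t 22.4 w 0.0505 67.28191056288779
red n 48 angle 66.3 r 0.0251
toolF [ 0.2 -0.5 -6.9] toolM [ 0.154 -0.041 -0.782] yaw 1.6596 pos [0.5174 0.238  0.1211] q7 -0.236 t 22.65 w 0.0505 66.9574337080121
red n 54 angle 64.6 r 0.0251
toolF [-0.9 -0.5 -6.4] toolM [-0.017 -0.154 -1.146] yaw 1.6103 pos [0.5174 0.2381 0.1211] q7 -0.272 t 22.9 w 0.0505 64.09670474007726
red n 50 angle 64.4 r 0.025
```

The stop is confirmed: red holds at 64.5° while the moment builds to −1.1 N m. Relax, release, and regrasp at yaw ≈0.2.

```bash
python3 -m jog '[[[0,0,0,0,0,-0.045,0.5],[0,0,0,0,0,0,0.5]]]' >/dev/null; python3 st.py; python3 red.py
python3 -m jog '[[[0,0,0,0,0,0,0.75],[0,0,0,0,0,0,0.75],[0,0,0,0,0,0.14,0.75],[0,0,0,0,0,0.14,0.75],[0,0,0,0,0,0.14,0.75]]]' >/dev/null; python3 st.py; python3 red.py
python3 -m jog '[[[0,0,0,0,0,0.14,0.75],[0,0,0,0,0,0.14,0.75],[0,0,0,0,0,0.14,0.75],[0,0,0,0,0,0.14,0.75],[0,0,0,0,0,0.14,0.75]]]' >/dev/null; python3 st.py
python3 -m jog '[[[0,0,0,0,0,0.14,0.75],[0,0,0,0,0,0.14,0.75],[0,0,0,0,0,0,0.75],[0,0,0,0,0,0,0.75]]]' >/dev/null; python3 st.py; python3 red.py
```

```text
toolF [ 0.9 -0.  -6.5] toolM [ 0.154  0.137 -0.037] yaw 1.6572 pos [0.5174 0.238  0.1211] q7 -0.238 t 23.15 w 0.0508 64.97552258893847
red n 50 angle 65.4 r 0.0251
toolF [ 0.6 -0.2  0.1] toolM [0.058 0.039 0.026] yaw 1.2303 pos [0.5172 0.2375 0.1207] q7 -0.543 t 23.7 w 0.0642 0.0
red n 44 angle 63.3 r 0.0249
toolF [ 0.1  0.  -0.2] toolM [0.007 0.02  0.02 ] yaw 0.5337 pos [0.5172 0.2376 0.1207] q7 -1.049 t 24.25 w 0.0642 0.0
toolF [-0.6 -0.2 -0.4] toolM [ 0.018 -0.003 -0.018] yaw 0.2625 pos [0.5171 0.2377 0.1206] q7 -1.25 t 24.65 w 0.0638 0.0
red n 62 angle 59.2 r 0.0251
```

```bash
python3 -m jog '[[[0,0,0,0,0,0,0.5],[0,0,0,0,0,0,0.5],[0,0,0,0,0,0,0.5],[0,0,0,0,0,0,0.5],[0,0,0,0,0,0,0.5]]]' 60 >/dev/null; python3 st.py; python3 red.py
python3 -m jog '[[[0,0,0,0,0,0.03,0.5],[0,0,0,0,0,0,0.5]]]' >/dev/null; python3 st.py; python3 red.py
python3 -m jog '[[[0,0,0,0,0,0.03,0.5],[0,0,0,0,0,0,0.5]]]' >/dev/null; python3 st.py; python3 red.py
```

```text
toolF [-3.3  2.  -7.6] toolM [-0.38  -0.503 -0.029] yaw 0.2583 pos [0.5175 0.2372 0.1212] q7 -1.253 t 25.2 w 0.0497 60.66978558897972
red n 59 angle 58.8 r 0.0252
toolF [-2.   2.2 -6.8] toolM [-0.396 -0.467 -0.59 ] yaw 0.228 pos [0.5174 0.2372 0.1212] q7 -1.276 t 25.45 w 0.0497 60.93697797507048
red n 57 angle 58.0 r 0.0252
toolF [-1.9  3.3 -8. ] toolM [-0.557 -0.501 -1.51 ] yaw 0.1992 pos [0.5174 0.2372 0.1212] q7 -1.298 t 25.7 w 0.0496 60.9121161326766
red n 62 angle 57.6 r 0.0252
```

The moment rises linearly at about 32 N m/rad, so contact is at yaw 0.247. A quarter turn back puts the final yaw at ≈1.82.

```bash
python3 -m jog '[[[0,0,0,0,0,-0.135,0.5],[0,0,-0.2,0,0,-0.135,0.5],[0,0,-0.2,0,0,-0.135,0.5],[0,0,-0.2,0,0,-0.135,0.5]]]' >/dev/null; python3 st.py; python3 red.py
python3 -m jog '[[[0,0,-0.2,0,0,-0.135,0.5],[0,0,-0.2,0,0,-0.135,0.5],[0,0,-0.2,0,0,-0.135,0.5],[0,0,-0.2,0,0,-0.135,0.5]]]' >/dev/null; python3 st.py; python3 red.py
python3 -m jog '[[[0,0,-0.2,0,0,-0.135,0.5],[0,0,-0.2,0,0,-0.135,0.5],[0,0,-0.2,0,0,-0.135,0.5],[0,0,-0.2,0,0,-0.135,0.5],[0,0,0,0,0,0,0.5]]]' >/dev/null; python3 st.py; python3 red.py
python3 -m jog '[[[0,0,0,0,0,0,0.5],[0,0,0,0,0,0,0.5],[0,0,0,0,0,0,0.5]]]' >/dev/null; python3 st.py; python3 red.py
```

```text
toolF [-4.6  0.6 -6.9] toolM [-0.128 -0.862  0.109] yaw 0.7438 pos [0.5175 0.2372 0.1219] q7 -0.893 t 26.15 w 0.05 63.86234275996685
red n 61 angle 87.4 r 0.0251
toolF [-3.7 -1.7 -7.3] toolM [ 0.325 -0.767  0.031] yaw 1.2839 pos [0.5175 0.2372 0.1227] q7 -0.503 t 26.6 w 0.0501 63.80115665495396
red n 68 angle 119.1 r 0.0251
toolF [-1.4 -1.6 -6.5] toolM [ 0.523 -0.294 -0.01 ] yaw 1.8234 pos [0.5175 0.2371 0.1235] q7 -0.115 t 27.15 w 0.0501 63.40510457754135
red n 69 angle 151.3 r 0.025
toolF [-2.7 -2.2 -6.9] toolM [ 0.475 -0.432 -0.022] yaw 1.8183 pos [0.5175 0.2371 0.1235] q7 -0.119 t 27.5 w 0.0498 63.44046514481306
red n 67 angle 151.4 r 0.0249
```

Run:
```python
from h import *
f=snap('wrist')
print([(d['conf'],np.round(d['xyz'],4)) for d in bot.spot_point('setting_blade',f)[:2]])
h=cv2.cvtColor(f['img'],cv2.COLOR_RGB2HSV).astype(int)
m=((abs(h[...,0]-26)<7)&(h[...,1]>150)&(h[...,2]>40)).astype(np.uint8);_,l,st,ce=cv2.connectedComponentsWithStats(m)
for i in np.argsort(-st[1:,4])[:3]+1: print(st[i],ce[i].round(1))
X=np.array([[a,b] for a in(-.006,.006) for b in(-.009,.009)]);a=1.09
W=np.array([[.5241+x*np.cos(a)-y*np.sin(a),.2510+x*np.sin(a)+y*np.cos(a),z] for x,y in X for z in(.082,.098)]);p=proj(f,W);print('expect',p.min(0),p.max(0))
```

```text
[(0.65, array([0.5235, 0.2514, 0.0793])), (0.5, array([0.5231, 0.2502, 0.0808]))]
[ 324  242   52   61 1947] [348.4 273.1]
expect [319.02638164 237.44785908] [376.13990492 304.87207114]
```

```bash
python3 -c "
from workcell import bot
print(bot.job_done())"
```

```text
the job is handed in; nothing more can be done
None
```

The setting blade is fully home in the lens slot, handle on the rim. The focusing ring was screwed to its stop, backed off a quarter turn (about 90° by wrist angle; camera checks read 87° and 93°) and is still held at about 60 N; handed in with the robot clock near 27.5 s.

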